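# Check the contact gap of a push-pull switch with a blade gauge

## Task

Check that this push-pull switch opens its contacts: pull its knob straight up to the end of its travel (on), slide the broad-bladed gauge into the open gap between the two brass contacts from the side facing the robot until its shoulder meets the contacts, and hold it there for about a second. Then draw it out, lay it back in the free place of its wooden rest and let go, and only after that push the knob fully home again. Leave the narrow-bladed gauge, the solder spool, the flat tin, the screwdriver and the jar where they are.

Things in the scene. Friction and masses are not known exactly. Their poses are not given: they have to be found in the camera images.
- switch: Uncovered push-pull switch, screwed down: dark base plate 120 x 120 x 12 mm with an aluminium portal (posts 14 mm wide at y = +-46 mm; cross-beam along y, 24 mm deep, top 112 mm up). Origin: centre of the base's underside, on the bench; z up; x = direction in which the gauge goes in (away from the robot, yaw up to +-0.25 rad). The contacts and knob stand on its z axis.
- gap (a point): Middle of the mouth of the contact gap when the knob is on: switch x = -20 mm, y = 0, 67.5 mm above the bench; axes of the switch. Lower contact: fixed block 40 x 40 mm, flat top 62 mm up. Upper brass contact, 40 mm (x) by 32 mm (y), rises with the knob: underside at 62 mm + knob travel, so 73 mm when on. The gap runs 40 mm along x, open all round; mouth edges rounded 3.5 mm.
- knob (a joint): Travel of the knob straight up, m: 0 = fully in (contacts closed), 0.011 = at its upper stop (on; from 0.0095 it counts as on). Starts at 0 to 0.002. Stiff, no spring: about 6 N up or 4 N down moves it, and it stays where it is left.
- knob_grip (a point): Centre of the black knob, an upright cylinder 30 mm in diameter, 28 mm high, on a 9 mm rod on the switch's z axis; moves with the knob: 142 mm above the bench when in, 153 mm when on. Its flat top is 14 mm higher, its underside 14 mm lower (16 mm clear above the cross-beam when in).
- gauge_center (a point): Broad-bladed gauge, 70 to 120 g: centre of its grip (near its centre of mass), half-way up. x along the tool to the blade, z up. Black handle 16 x 16 mm, x = -80 to 64 mm; steel cross-piece (shoulder) 36 wide, 20 high, x = 64 to 70; flat blade 24 wide, 5 thick, rounded tip, x = 70 to 120 mm, at mid-height. Starts in either place of the rest.
- gauge: The broad-bladed gauge again, origin on the underside of its handle, 8 mm below point gauge_center; same axes.
- gauge_shoulder (a point): Front face of the gauge's shoulder, on its centre line: 70 mm ahead (+x) of the grip centre. Fully inserted it meets the front face of the contacts.
- gauge_tip (a point): Tip of the broad blade, on its centre line, 120 mm ahead of the grip centre; fully inserted it stands out 10 mm behind the contacts.
- spare_center (a point): The narrow-bladed gauge (blade 8 mm wide; all else like the broad one), centre of its grip half-way up. It lies in the other place of the rest; leave it.
- rest: Wooden rest, fixed: foot 120 x 180 x 6 mm, two rails along y at x = +-45 mm, 10 mm thick, tops 45 mm up. Origin: centre of underside on the bench; z up, x away from the robot (yaw up to +-0.35 rad). Notches at y = +42 and -42 mm, 28 mm wide, flat floors 35 mm up: a gauge lies along x over both rails, blade to +x, grip centre at x = 0, 43 mm above the bench.
- spool: White solder spool, 60 mm diameter, 32 mm high, standing; origin at the centre of its underside. Bystander.
- tin: Flat brass tin with a pale lid, 64 mm diameter, 26 mm high; origin at the centre of its underside. Bystander.
- driver: Screwdriver lying on the bench, 150 mm long, under 35 mm high; origin under its middle, along its x axis. Bystander.
- jar: Amber glass jar with a pale lid, 52 mm diameter, 75 mm high; origin at the centre of its underside. Bystander.
Mind the look-alikes: they are no part of the job. What is shaped like the switch but orange or red is not meant. Leave any blue look-alike of the gauge alone.

How it is judged:
By the outcome, as a careful person would: the job done as asked, in the order asked, and still so for the second after the job is handed in, with the robot touching nothing.
It also fails if it takes over 61 s, if anything falls off the work surface, if the arm or the gripper's body presses on something with over 40 N, if the wrist force passes 120 N, or if a joint passes its speed limit or range.

## Robot

A 7-joint arm with a two-finger parallel gripper is mounted at the origin on the work surface. World frame = base frame: x ahead of the robot, y to its left, z up, the work surface at z = 0. Lengths are in m, angles in rad, forces in N, time in s.
With the tool pointing down it reaches from about 0.425 to 1.025 m from the base axis. Payload 3.6 kg.
Tool frame: the origin (TCP) lies at the very end of the fingers, on their centre line; the grasp point (between the pads) lies env.grasp_offset behind it (env.grasp_offset is the distance from the TCP to the grasp point, in m); z points along the fingers, x is the direction in which the jaws open and shut, and the axes are right-handed (so a half turn about z gives the same grasp; the last joint's range is limited). The gripper opens to 85 mm and grips with 20 to 120 N. Pads are 22 mm wide; open, the fingers measure 114 mm over their backs; the gripper's body (76 mm by 85 mm) begins 54 mm behind the grasp point. The pads swing forward as they close: fully open they stand 13 mm farther back than shut.
Start: joints at [-1.214, 0.591, 0.048, 1.609, -0.033, 0.943, -0.034], TCP at [0.315, 0.653, 0.231] pointing down, gripper open.
Joint ranges: [-2.69, 2.69], [-0.47, 2.24], [-1.27, 1.36], [0.19, 2.51], [-1.53, 4.68], [0.08, 2.07], [-3.09, 3.09]. Speed limits (rad/s): [2.57, 2.57, 3.14, 3.14, 3.14, 3.14, 3.14].

## Interface

Orientations are given as a rotation vector (axis times angle).
In Python, from rig import env gives the robot as it stands.
- The arm moves only by the tool jog_arm, never from a script. Its argument "motion" is a list of rows, each a list of 5 numbers: the gripper command: -1 is fully open, 1 is shut, values between are in proportion, then the shift along the tool's x, y, z in cm, then the turn about the tool's z in rad. A call has 1 to 12 rows; each row shifts and turns the commanded pose from where the row before left it, along the tool's axes as they then stand; what a row does not reach is not made up. A row lasts 1/8 s, in which the tool goes at most 62.5 mm and 10.7 degrees, less where a joint would pass 70% of its speed; a pose out of reach is approached as far as the arm can. A call is refused whole if a number of a shift passes 6.25 or a number of a turn 0.188, either way. A call with a gripper value outside its range is refused whole. The fingers move at their own pace and stop on an object; the grip force is fixed at half the most. Time passes only in rows, so rows that do not move let the fingers close. It gives the time, the measured TCP pose, the force and the opening at its end, in the units of the state.
- env.state(): the state, without advancing time (a new reading comes with each control period).
- env.get_image(name): name is "scene" or "top"; returns a dict with "image" (480x640x3 uint8, blue, green, red), "fx", "fy", "cx", "cy" (pixels), "position" and "rotation" of the camera in the world. Camera axes: x right, y up, looking along -z (the intrinsics and any distortion apply to the point x, -y, -z); pixel columns grow to the right and rows downward; lengths in m; the calibration is good to about 2 mm. A picture is of the moment at which its call begins. There is no depth.
- env.hand_in(): hands the job in, once; it reports no verdict.
Trained networks look in the newest picture that a camera, given by its name, has taken for a name from the list of things; names that differ only in an ending like _2 or _b are one class to them, and where a whole thing is asked for, a point or a joint stands for the part that bears it (a point fixed in the world has none). Each returns a list of dicts, best first, with "conf" (0 to 1); they miss things now and then, are a little off and sometimes report something else, mostly with a low value. They report only what shows in the picture. A call takes as long as a camera call. They do not tell look-alikes from the thing itself.
- env.regions_of(camera, target): "region" (480x640 bool, what is visible of it) and "box" ([left, top, right, bottom] in pixels, round what is visible of it).
- env.pinpoint(camera, target): "point" ([row, column] in pixels: a listed point, or the origin of a listed thing).
The state is a dict: "time": time; "joint_pos": joint angles; "qvel": joint speeds; "joint_efforts": joint torques, N m; "position": TCP position; "tcp_rot": TCP orientation; "ft_force": force on the tool from outside, world axes, zero at the start; "torque": the same for the moment, N m; "grip_width": opening from 0.0 (shut) to 1.0 (fully open).
Only numpy, scipy, OpenCV 4.12 (cv2) and the standard library are available. Lean on these libraries where they do the work, as an engineer would, in place of code of your own. Each camera call takes 0.05 s, during which the arm holds its last target.

## Working session

There is one attempt and no reset: what is moved stays moved. The work goes in short steps, Python scripts to look and compute and a tool call to move; the robot and the scene stay as the last step left them, time stands still between calls to the robot, and variables do not carry over. Pictures are saved under pics/ and viewed, and the job is handed in when it is done.

Besides the shell and the picture viewer there is one more tool, called after ">>>" as name(argument=value, ...) on one line, values as JSON. jog_arm: Moves the arm, as the interface text tells. Its arguments: {"type":"object","properties":{"motion":{"type":"array"}},"required":["motion"]}

```bash
ls; mkdir -p pics; python3 - <<'E'
from rig import env
import cv2,numpy as np
print(env.grasp_offset); print(env.state())
for n in ("scene","top"):
    d=env.get_image(n); cv2.imwrite(f"pics/{n}0.png",d["image"])
    print({k:v for k,v in d.items() if k!="image"})
    for t in ["switch","knob_grip","gap","gauge_center","gauge_tip","gauge_shoulder","spare_center","rest","spool","tin","driver","jar"]:
        print(n,t,[(np.round(r["point"],1).tolist(),round(r["conf"],2)) for r in env.pinpoint(n,t)])
E
```

```text
pics
0.0187
{'time': 0.0, 'joint_pos': array([-1.21451117,  0.59214069,  0.0482835 ,  1.60983961, -0.03326732,
        0.94266221, -0.03371032]), 'qvel': array([-0.00039437, -0.00035133, -0.00046263, -0.00023424,  0.00022798,
       -0.00032654, -0.00026868]), 'joint_efforts': array([-5.76224738e-04, -5.48692203e+01,  1.54650126e+00, -1.98122030e+01,
        9.33976436e-03,  8.97023070e-03, -9.74027387e-06]), 'position': array([0.31484309, 0.6521525 , 0.23011848]), 'tcp_rot': array([ 2.65968594,  1.66955284, -0.00285917]), 'ft_force': array([-0.05900037,  0.50794243,  0.26599404]), 'torque': array([ 0.00863482, -0.03023231,  0.01544216]), 'grip_width': 0.9988170170929905}
{'fx': 497.37103866439173, 'fy': 497.37103866439173, 'cx': 333.05898485927446, 'cy': 241.89474338199082, 'position': array([ 1.18479455, -0.5292922 ,  1.13338058]), 'rotation': array([0.64915363, 0.33223859, 0.88063692])}
scene switch [([160.7, 362.6], 0.86), ([285.3, 399.1], 0.82), ([245.5, 445.3], 0.8)]
scene knob_grip [([211.8, 449.8], 0.75), ([126.8, 362.6], 0.72), ([285.1, 399.4], 0.47)]
scene gap [([263.5, 397
[... 689 characters left out ...]
0.07239727, -0.06521338, -1.5896363 ])}
top switch [([371.8, 184.8], 0.78), ([180.2, 283.1], 0.56)]
top knob_grip [([180.1, 194.8], 0.72), ([167.9, 277.6], 0.68), ([377.5, 171.4], 0.52)]
top gap [([378.7, 178.5], 0.74), ([192.3, 196.3], 0.68), ([181.3, 282.6], 0.63)]
top gauge_center [([356.5, 462.4], 0.62), ([219.3, 420.3], 0.6)]
top gauge_tip [([172.6, 423.0], 0.91), ([401.0, 436.7], 0.88)]
top gauge_shoulder [([382.7, 449.1], 0.92), ([188.2, 421.4], 0.56)]
top spare_center [([223.4, 452.2], 0.61), ([217.9, 420.6], 0.21)]
top rest [([225.5, 432.9], 0.57)]
top spool [([127.5, 308.5], 0.69)]
top tin [([252.0, 181.3], 0.74)]
top driver [([267.4, 304.5], 0.73)]
top jar [([127.1, 374.8], 0.92)]
```

View pics/scene0.png

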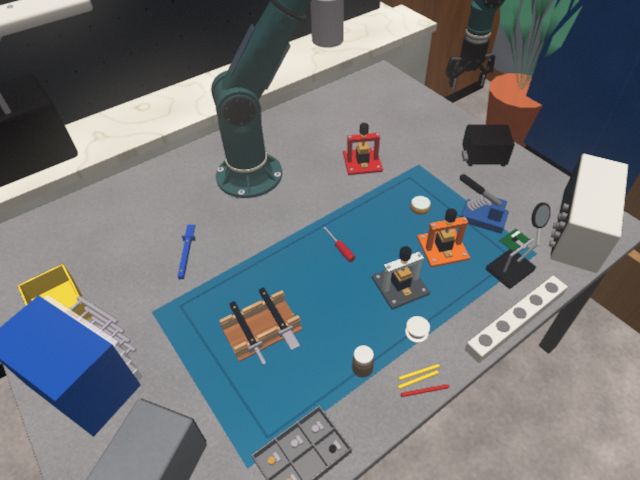

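View pics/top0.png

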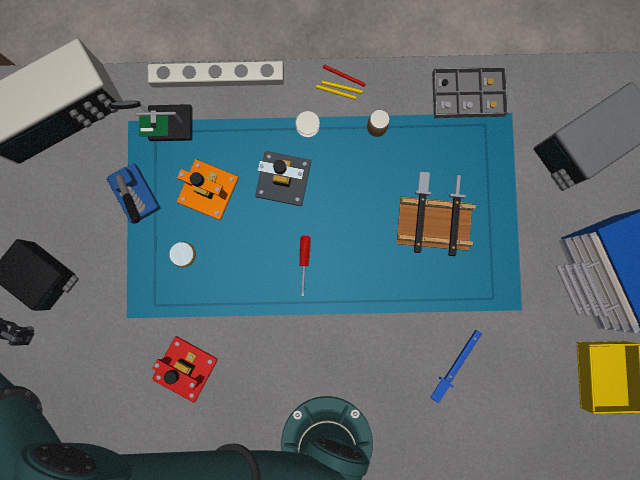

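Candidates (top image, col,row):
- **Switches:** dark grey (283,180) is the one meant. Orange (207,190) and red (185,370) are look-alikes.
- **Gauges:** the broad blade at (424,182), in the left place of the rest, is the one meant. The narrow one (457,188) is the spare, and the blue one (457,365) is a look-alike.

Next I'll fit poses and check the choice in a close crop.

```bash
cat > h.py <<'E'
import numpy as np,cv2
from scipy.spatial.transform import Rotation as R
from scipy.optimize import least_squares
def proj(d,P):
    P=np.atleast_2d(P); c=(P-d["position"])@R.from_rotvec(d["rotation"]).as_matrix()
    return np.c_[d["cx"]+d["fx"]*c[:,0]/-c[:,2], d["cy"]+d["fy"]*(-c[:,1])/-c[:,2]]
def ray(d,u,v,z):
    c=np.array([(u-d["cx"])/d["fx"],-(v-d["cy"])/d["fy"],-1.]); w=R.from_rotvec(d["rotation"]).as_matrix()@c
    return d["position"]+w*(z-d["position"][2])/w[2]
def T(pose,P):
    x,y,a=pose[:3]; P=np.atleast_2d(P).astype(float); c,s=np.cos(a),np.sin(a)
    return np.c_[x+c*P[:,0]-s*P[:,1],y+s*P[:,0]+c*P[:,1],P[:,2]]
E
python3 - <<'E'
from rig import env
from h import *
s=env.get_image("scene");t=env.get_image("top")
for d,n in((s,"scene"),(t,"top")): cv2.imwrite(f"pics/{n}1.png",d["image"])
def crop(d,x0,y0,w,h,f,n): cv2.imwrite(n,cv2.resize(d["image"][y0:y0+h,x0:x0+w],None,fx=f,fy=f,interpolation=cv2.INTER_CUBIC))
a=cv2.resize(t["image"][140:215,245:325],(400,375),interpolation=cv2.INTER_CUBIC)
b=cv2.resize(t["image"][160:260,385:485],(375,375),interpolation=cv2.INTER_CUBIC)
cv2.imwrite("pics/topc.png",np.hstack([a,b]))
a=cv2.resize(s["image"][240:310,365:445],(400,350),interpolation=cv2.INTER_CUBIC)
b=cv2.resize(s["image"][280:370,210:310],(388,350),interpolation=cv2.INTER_CUBIC)
cv2.imwrite("pics/scenec.png",np.hstack([a,b]))
print("sw",ray(t,283.1,180.2,0),ray(s,399.1,285.3,0))
print("shoulder",ray(t,421.4,188.2,.043),ray(s,287.2,334.4,.043))
print("tip",ray(t,423,172.6,.043),ray(s,297.3,348.8,.043))
print("c",ray(t,420.3,219.3,.043),ray(s,271.2,310.1,.043))
print("rest",ray(t,432.9,225.5,0),ray(s,257,325.6,0))
E
```

```text
sw [0.6495503 0.0949102 0.       ] [0.64870328 0.09452513 0.        ]
shoulder [ 0.61451888 -0.24636406  0.043     ] [ 0.61126198 -0.24997182  0.043     ]
tip [ 0.65321262 -0.25166549  0.043     ] [ 0.65933598 -0.25249716  0.043     ]
c [ 0.53779764 -0.2409644   0.043     ] [ 0.52691938 -0.24331324  0.043     ]
rest [ 0.52655796 -0.27958188  0.        ] [ 0.51875906 -0.28737592  0.        ]
```

View pics/topc.png

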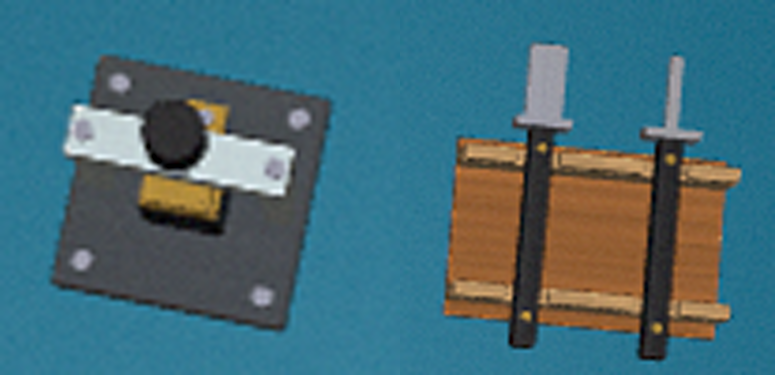

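View pics/scenec.png

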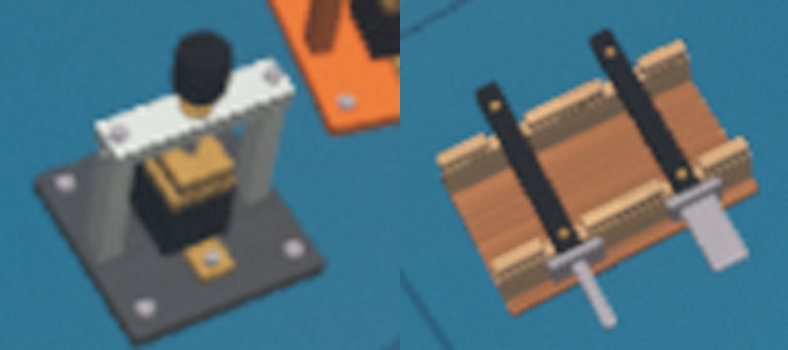

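```bash
cat > fit.py <<'E'
from rig import env
from h import *
s=env.get_image("scene");t=env.get_image("top")
def fit(obs,x0):
    f=lambda p: np.concatenate([(proj(d,T(p,P))-uv).ravel() for d,P,uv in obs])
    r=least_squares(f,x0,loss="soft_l1"); return r.x,np.round(r.fun.reshape(-1,2),1)
h=.06
sw,e=fit([(t,[[h,h,.012],[h,-h,.012],[-h,-h,.012],[-h,h,.012]],[[265,151.4],[311.2,160],[302,206],[255.6,197]]),
 (s,[[h,-h,.012],[h,h,.012],[-h,-h,.012]],[[392,308.6],[430,293],[372.4,277]])],[.65,.095,-.2])
print("switch",sw,e.tolist())
g,e=fit([(t,[[-.08,0,.051],[.12,0,.0455]],[[417.5,252.5],[424.5,172]]),(s,[[-.08,0,.051],[.12,0,.0455]],[[262,289.8],[295.6,346.2]])],[.53,-.24,-.1])
print("gauge",g,e.tolist())
r,e=fit([(t,[[-.06,.09,.006],[-.06,-.09,.006],[.05,.09,.045],[.05,-.09,.045],[-.04,.09,.045],[-.04,-.09,.045]],[[397,244.3],[468.5,250.1],[400.5,197.1],[475.9,205.3],[397.5,236],[473,245.3]])],[.52,-.28,-.1])
print("rest",r,e.tolist()); print("notch",T(r,[[0,.042,0],[0,-.042,0]]))
# overlays
it=t["image"].copy();is_=s["image"].copy()
def line(im,d,P,c=(0,255,0)):
    q=np.round(proj(d,P)*16).astype(int); cv2.polylines(im,[q.reshape(-1,1,2)],True,c,1,cv2.LINE_AA,4)
def rect(p,x0,x1,y0,y1,z): return T(p,[[x0,y0,z],[x1,y0,z],[x1,y1,z],[x0,y1,z]])
for im,d in((it,t),(is_,s)):
    line(im,d,rect(sw,-h,h,-h,h,.012)); line(im,d,rect(sw,-.012,.012,-.053,.053,.112))
    line(im,d,rect(g,-.08,.064,-.008,.008,.051)); line(im,d,rect(g,.07,.12,-.012,.012,.0455))
    for xx in(-.045,.045): line(im,d,rect(r,xx-.005,xx+.005,-.09,.09,.045),(0,0,255))
    a=np.linspace(0,2*np.pi,24); 
    for z in(.128,.156): line(im,d,T(sw,np.c_[.015*np.cos(a),.015*np.sin(a),0*a+z]),(0,255,255))
f=lambda im,x,y,w,hh:cv2.resize(im[y:y+hh,x:x+w],(390,290),interpolation=cv2.INTER_CUBIC)
cv2.imwrite("pics/ov.png",np.vstack([np.hstack([f(it,230,130,108,80),f(it,375,155,135,100)]),np.hstack([f(is_,350,235,108,80),f(is_,200,270,122,90)])]))
np.savez("poses.npz",sw=sw,g=g,r=r)
E
python3 fit.py
```

```text
switch [ 0.65248775  0.09326999 -0.21119442] [[-0.2, -0.8], [0.3, -0.5], [0.3, -0.1], [-0.3, -0.1], [-0.2, -0.1], [0.4, -0.5], [-1.8, -1.4]]
gauge [ 0.53575564 -0.23928834 -0.12441588] [[-0.2, -0.1], [-0.3, -0.3], [-1.0, -2.0], [0.0, 1.2]]
rest [ 0.52970773 -0.28110075 -0.11136591] [[-0.9, 0.2], [-0.3, 1.0], [1.3, 1.5], [-0.6, -0.1], [1.4, -0.9], [-0.2, -3.5]]
notch [[ 0.53437544 -0.23936093  0.        ]
 [ 0.52504002 -0.32284057  0.        ]]
```

View pics/ov.png

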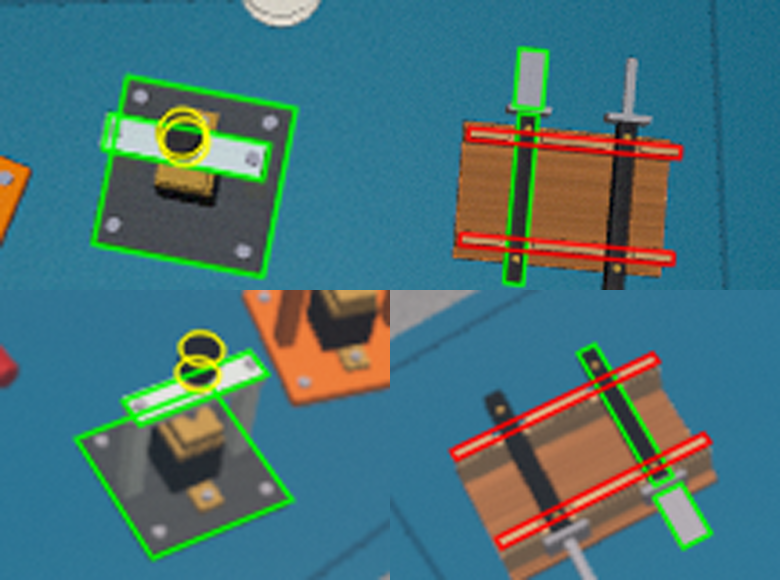

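```bash
cat >> h.py <<'E'
def goal(env,x,y,z,jaw):
    """print shift in tool axes (cm) and turn needed; jaw= desired world angle of tool x (mod pi), z=TCP height"""
    st=env.state(); M=R.from_rotvec(st["tcp_rot"]).as_matrix(); d=np.array([x,y,z])-st["position"]
    a=np.arctan2(M[1,0],M[0,0]); da=(jaw-a+np.pi/2)%np.pi-np.pi/2
    print("t",round(st["time"],2),"pos",st["position"].round(4),"jaw",round(a,4),"tilt z",M[:,2].round(4),"F",st["ft_force"].round(1),"grip",round(st["grip_width"],3),"j7",st["joint_pos"][6].round(2))
    print("tool cm",(M.T@d*100).round(2),"turn about tool z",round(-da,4), "world d mm",(d*1000).round(1))
    # after turning first:
    M2=R.from_euler('z',da).as_matrix()@M
    print("tool cm after turn",(M2.T@d*100).round(2))
E
python3 - <<'E'
from rig import env
from h import *
p=np.load("poses.npz");sw=p["sw"]
goal(env,sw[0],sw[1],.20,sw[2]+np.pi/2)
E
```

```text
t 1.5 pos [0.3152 0.6529 0.2313] jaw 1.121 tilt z [-0.  0. -1.] F [0.7 0.  0.2] grip 0.999 j7 -0.03
tool cm [-35.74  54.7    3.13] turn about tool z -0.2386 world d mm [ 337.3 -559.6  -31.3]
tool cm after turn [-47.65  44.71   3.13]
```

>>> jog_arm(motion=[[-1, 0, 0, 0, -0.119], [-1, 0, 0, 0, -0.119], [-1, -4.5, 4.2, 0.2, 0], [-1, -4.5, 4.2, 0.2, 0], [-1, -4.5, 4.2, 0.2, 0], [-1, -4.5, 4.2, 0.2, 0], [-1, -4.5, 4.2, 0.2, 0], [-1, -4.5, 4.2, 0.2, 0], [-1, -4.5, 4.2, 0.2, 0], [-1, -4.5, 4.2, 0.2, 0], [-1, -4.5, 4.2, 0.2, 0], [-1, -4.5, 4.2, 0.2, 0]])

```text
time: 3.0
position: [0.6324, 0.123, 0.2116]
tcp_rot: [2.443, 1.974, 0.001]
ft_force: [0.4, 0.6, 1.0]
grip_width: 1.002
```

```bash
python3 - <<'E'
from rig import env
from h import *
p=np.load("poses.npz");sw=p["sw"]
goal(env,sw[0],sw[1],.20,sw[2]+np.pi/2)
E
```

```text
t 3.0 pos [0.6324 0.123  0.2116] jaw 1.3592 tilt z [ 8.e-04  4.e-04 -1.e+00] F [0.4 0.6 1. ] grip 1.002 j7 1.11
tool cm [-2.49  2.59  1.16] turn about tool z -0.0004 world d mm [ 20.1 -29.8 -11.6]
tool cm after turn [-2.49  2.59  1.16]
```

>>> jog_arm(motion=[[-1, -1.2, 1.3, 0.5, 0], [-1, -1.2, 1.3, 0.6, 0], [-1, 0, 0, 0, 0], [-1, 0, 0, 0, 0]])

```text
time: 3.5
position: [0.6508, 0.0982, 0.2002]
tcp_rot: [-2.44, -1.977, -0.0]
ft_force: [-0.2, 1.1, 0.1]
grip_width: 0.997
```

```bash
python3 - <<'E'
from rig import env
from h import *
p=np.load("poses.npz");sw=p["sw"]
goal(env,sw[0],sw[1],.126,sw[2]+np.pi/2)
s=env.get_image("scene");t=env.get_image("top")
f=lambda im,x,y,w,hh:cv2.resize(im[y:y+hh,x:x+w],(390,290),interpolation=cv2.INTER_CUBIC)
cv2.imwrite("pics/k1.png",np.hstack([f(t["image"],230,130,108,80),f(s["image"],350,220,135,100)]))
E
```

```text
t 3.5 pos [0.6508 0.0982 0.2002] jaw 1.362 tilt z [-9.0e-04  1.3e-03 -1.0e+00] F [-0.2  1.1  0.1] grip 0.997 j7 1.16
tool cm [-0.45  0.28  7.41] turn about tool z 0.0024 world d mm [  1.7  -4.9 -74.2]
tool cm after turn [-0.45  0.28  7.41]
```

View pics/k1.png

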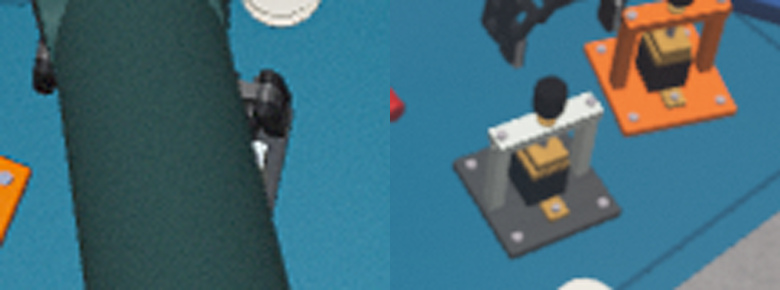

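>>> jog_arm(motion=[[-1, -0.45, 0.3, 1.4, 0], [-1, 0, 0, 2, 0], [-1, 0, 0, 2, 0], [-1, 0, 0, 2, 0], [-1, 0, 0, 0, 0], [-1, 0, 0, 0, 0]])

```text
time: 4.35
position: [0.654, 0.0908, 0.1263]
tcp_rot: [2.444, 1.974, 0.001]
ft_force: [0.2, 1.4, 0.9]
grip_width: 0.996
```

```bash
python3 - <<'E'
from rig import env
from h import *
p=np.load("poses.npz");sw=p["sw"]
goal(env,sw[0],sw[1],.126,sw[2]+np.pi/2)
s=env.get_image("scene");print(proj(s,env.state()["position"]))
f=lambda im,x,y,w,hh:cv2.resize(im[y:y+hh,x:x+w],(600,450),interpolation=cv2.INTER_CUBIC)
cv2.imwrite("pics/k2.png",f(s["image"],350,230,100,75))
E
```

```text
t 4.35 pos [0.654  0.0908 0.1263] jaw 1.359 tilt z [ 4.e-04  1.e-04 -1.e+00] F [0.2 1.4 0.9] grip 0.996 j7 1.17
tool cm [ 0.21 -0.2   0.03] turn about tool z -0.0006 world d mm [-1.5  2.5 -0.3]
tool cm after turn [ 0.21 -0.2   0.03]
[[404.04764372 258.82088146]]
```

View pics/k2.png

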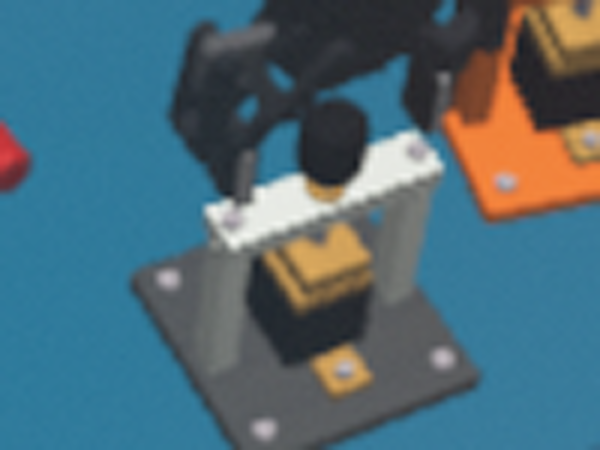

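>>> jog_arm(motion=[[0, 0.2, -0.2, 0, 0], [1, 0, 0, 0, 0], [1, 0, 0, 0, 0], [1, 0, 0, 0, 0], [1, 0, 0, 0, 0], [1, 0, 0, 0, 0]])

```text
time: 5.15
position: [0.6527, 0.0952, 0.127]
tcp_rot: [-2.442, -1.975, -0.004]
ft_force: [-0.2, 5.5, 4.1]
grip_width: 0.332
```

```bash
python3 - <<'E'
from rig import env
from h import *
p=np.load("poses.npz");sw=p["sw"]
goal(env,sw[0],sw[1],.137,sw[2]+np.pi/2)
s=env.get_image("scene")
f=lambda im,x,y,w,hh:cv2.resize(im[y:y+hh,x:x+w],(600,450),interpolation=cv2.INTER_CUBIC)
cv2.imwrite("pics/k3.png",f(s["image"],350,230,100,75))
E
```

```text
t 5.15 pos [0.6527 0.0952 0.127 ] jaw 1.3602 tilt z [ 0.0017  0.0024 -1.    ] F [-0.2  5.5  4.1] grip 0.332 j7 1.16
tool cm [-0.19  0.02 -1.  ] turn about tool z 0.0006 world d mm [-0.3 -1.9 10. ]
tool cm after turn [-0.19  0.02 -1.  ]
```

View pics/k3.png

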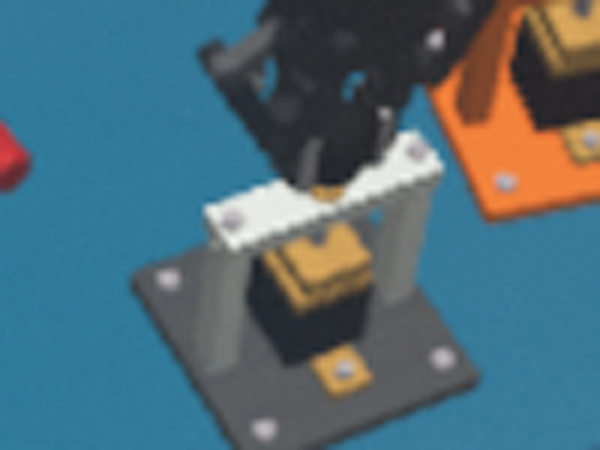

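>>> jog_arm(motion=[[1, 0, 0, -0.3, 0], [1, 0, 0, -0.3, 0], [1, 0, 0, -0.3, 0], [1, 0, 0, -0.2, 0], [1, 0, 0, 0, 0]])

```text
time: 5.82
position: [0.6527, 0.0952, 0.1364]
tcp_rot: [-2.442, -1.975, -0.004]
ft_force: [3.3, 5.8, -3.7]
grip_width: 0.331
```

>>> jog_arm(motion=[[1, 0, 0, -0.2, 0], [1, 0, 0, 0, 0]])

```text
time: 6.08
position: [0.6526, 0.0951, 0.1369]
tcp_rot: [-2.442, -1.975, -0.004]
ft_force: [4.6, 6.1, -12.6]
grip_width: 0.327
```

```bash
python3 - <<'E'
from rig import env
from h import *
p=np.load("poses.npz");sw=p["sw"]
goal(env,sw[0],sw[1],.137,sw[2]+np.pi/2)
s=env.get_image("scene")
f=lambda im,x,y,w,hh:cv2.resize(im[y:y+hh,x:x+w],(600,450),interpolation=cv2.INTER_CUBIC)
cv2.imwrite("pics/k4.png",f(s["image"],350,230,100,75))
E
```

```text
t 6.08 pos [0.6526 0.0951 0.1369] jaw 1.3603 tilt z [ 0.0014  0.0022 -1.    ] F [  4.6   6.1 -12.6] grip 0.327 j7 1.16
tool cm [-0.19  0.03 -0.01] turn about tool z 0.0007 world d mm [-0.1 -1.9  0.1]
tool cm after turn [-0.19  0.03 -0.01]
```

View pics/k4.png

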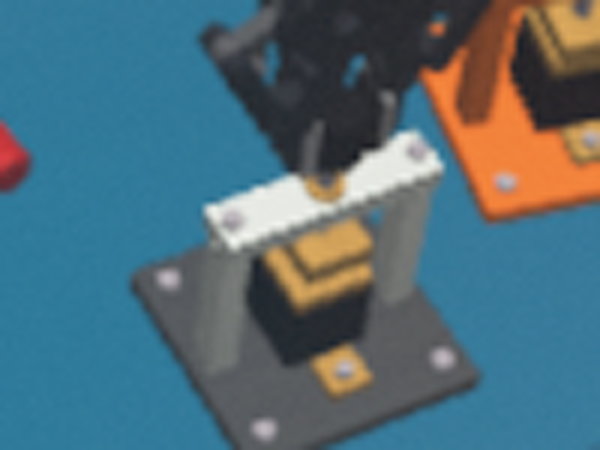

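>>> jog_arm(motion=[[1, 0, 0, -0.1, 0], [-1, 0, 0, 0, 0], [-1, 0, 0, 0, 0], [-1, 0, 0, 0, 0], [-1, 0, 0, -3, 0], [-1, 0, 0, -3, 0], [-1, 0, 0, -2, 0], [-1, 0, 0, 0, 0]])

```text
time: 7.12
position: [0.6534, 0.0926, 0.2226]
tcp_rot: [2.443, 1.972, 0.006]
ft_force: [0.0, 0.5, -0.1]
grip_width: 1.002
```

```bash
python3 - <<'E'
from rig import env
from h import *
p=np.load("poses.npz");g=p["g"]
goal(env,g[0],g[1],.16,g[2]+np.pi/2)
s=env.get_image("scene")
f=lambda im,x,y,w,hh:cv2.resize(im[y:y+hh,x:x+w],(600,450),interpolation=cv2.INTER_CUBIC)
cv2.imwrite("pics/k5.png",f(s["image"],350,230,100,75))
E
```

```text
t 7.12 pos [0.6534 0.0926 0.2226] jaw 1.3583 tilt z [ 4.5e-03  3.0e-04 -1.0e+00] F [ 0.   0.5 -0.1] grip 1.002 j7 1.16
tool cm [-34.93  -4.53   6.19] turn about tool z -0.0881 world d mm [-117.7 -331.9  -62.6]
tool cm after turn [-34.4   -7.58   6.18]
```

View pics/k5.png

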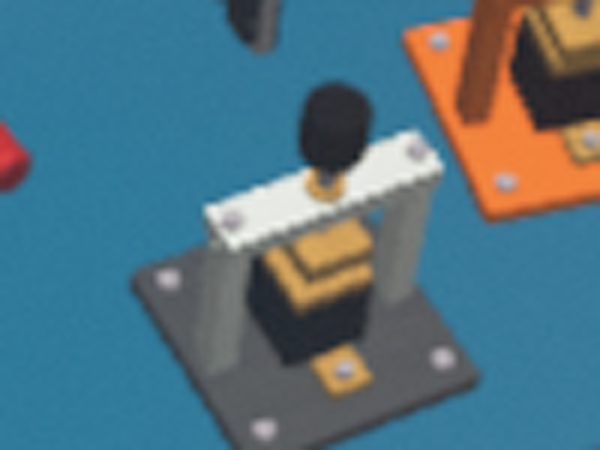

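The knob stands raised, with its underside now about (330,165) in the crop and clear of the beam. Next, the gauge.

>>> jog_arm(motion=[[-1, 0, 0, 0, -0.088], [-1, -4.3, -0.95, 0, 0], [-1, -4.3, -0.95, 0, 0], [-1, -4.3, -0.95, 0, 0], [-1, -4.3, -0.95, 0, 0], [-1, -4.3, -0.95, 1, 0], [-1, -4.3, -0.95, 1.5, 0], [-1, -4.3, -0.95, 2, 0], [-1, -4.3, -0.95, 1.7, 0], [-1, 0, 0, 0, 0], [-1, 0, 0, 0, 0]])

```text
time: 8.55
position: [0.5337, -0.2384, 0.1574]
tcp_rot: [-2.354, -2.078, 0.001]
ft_force: [0.8, 0.9, -0.1]
grip_width: 0.999
```

```bash
python3 - <<'E'
from rig import env
from h import *
p=np.load("poses.npz");g=p["g"]
goal(env,g[0],g[1],.0245,g[2]+np.pi/2)
s=env.get_image("scene")
f=lambda im,x,y,w,hh:cv2.resize(im[y:y+hh,x:x+w],(600,450),interpolation=cv2.INTER_CUBIC)
cv2.imwrite("pics/g1.png",f(s["image"],190,250,140,105))
E
```

```text
t 8.55 pos [ 0.5337 -0.2384  0.1574] jaw 1.4468 tilt z [-0.0015  0.0011 -1.    ] F [ 0.8  0.9 -0.1] grip 0.999 j7 1.8
tool cm [-0.08  0.24 13.29] turn about tool z 0.0004 world d mm [   2.1   -0.9 -132.9]
tool cm after turn [-0.08  0.24 13.29]
```

View pics/g1.png

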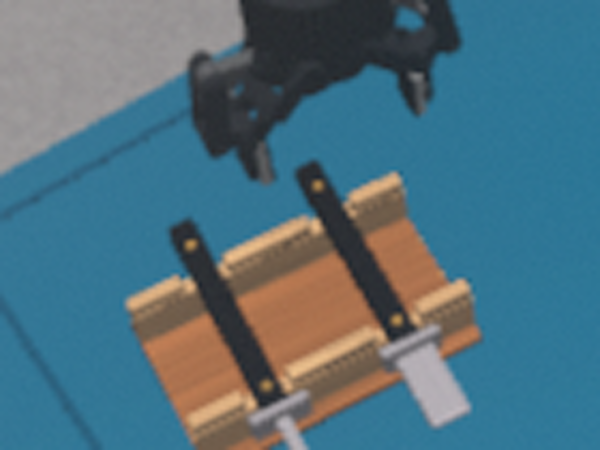

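>>> jog_arm(motion=[[-1, -0.1, 0.25, 3, 0], [-1, 0, 0, 4, 0], [-1, 0, 0, 3.5, 0], [-1, 0, 0, 2, 0], [-1, 0, 0, 0.8, 0], [-1, 0, 0, 0, 0], [-1, 0, 0, 0, 0]])

```text
time: 9.48
position: [0.5375, -0.2405, 0.0265]
tcp_rot: [2.353, 2.079, 0.002]
ft_force: [-0.7, -0.4, -0.7]
grip_width: 1.001
```

```bash
python3 - <<'E'
from rig import env
from h import *
p=np.load("poses.npz");g=p["g"]
goal(env,g[0],g[1],.0245,g[2]+np.pi/2)
s=env.get_image("scene")
f=lambda im,x,y,w,hh:cv2.resize(im[y:y+hh,x:x+w],(600,450),interpolation=cv2.INTER_CUBIC)
cv2.imwrite("pics/g2.png",f(s["image"],190,250,140,105))
E
```

```text
t 9.47 pos [ 0.5375 -0.2405  0.0265] jaw 1.4471 tilt z [ 2.1e-03 -8.0e-04 -1.0e+00] F [-0.7 -0.4 -0.7] grip 1.001 j7 1.8
tool cm [ 0.1  -0.19  0.2 ] turn about tool z 0.0007 world d mm [-1.7  1.2 -2. ]
tool cm after turn [ 0.1  -0.19  0.2 ]
```

View pics/g2.png

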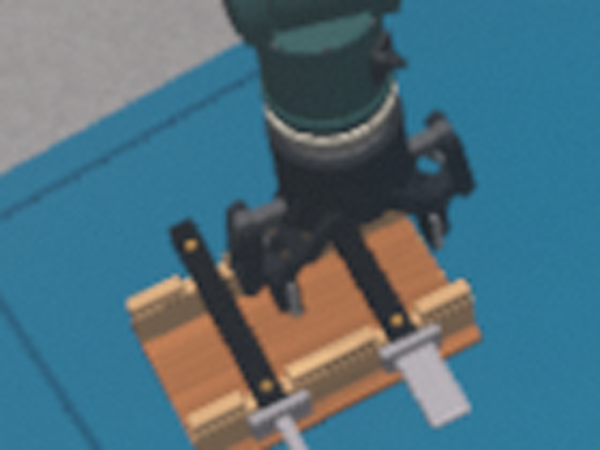

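>>> jog_arm(motion=[[0, 0.1, -0.1, 0.1, 0], [1, 0, 0, 0, 0], [1, 0, 0, 0, 0], [1, 0, 0, 0, 0], [1, 0, 0, 0, 0], [1, 0, 0, 0, 0], [1, 0, 0, 0, 0]])

```text
time: 10.4
position: [0.5358, -0.2391, 0.0245]
tcp_rot: [2.355, 2.08, 0.0]
ft_force: [-0.9, 2.1, 3.6]
grip_width: 0.177
```

```bash
python3 - <<'E'
from rig import env
from h import *
p=np.load("poses.npz");g=p["g"]
goal(env,g[0],g[1],.0243,g[2]+np.pi/2)
for i in range(3):
    s=env.get_image("scene"); print(env.state()["position"].round(4))
f=lambda im,x,y,w,hh:cv2.resize(im[y:y+hh,x:x+w],(600,450),interpolation=cv2.INTER_CUBIC)
cv2.imwrite("pics/g3.png",f(s["image"],190,250,140,105))
E
```

```text
t 10.4 pos [ 0.5358 -0.2391  0.0245] jaw 1.4469 tilt z [ 3.e-04 -1.e-04 -1.e+00] F [-0.9  2.1  3.6] grip 0.177 j7 1.8
tool cm [-0.01 -0.    0.02] turn about tool z 0.0005 world d mm [-0.  -0.1 -0.2]
tool cm after turn [-0.01 -0.    0.02]
[ 0.5358 -0.2392  0.0245]
[ 0.5358 -0.2392  0.0245]
[ 0.5358 -0.2392  0.0245]
```

View pics/g3.png

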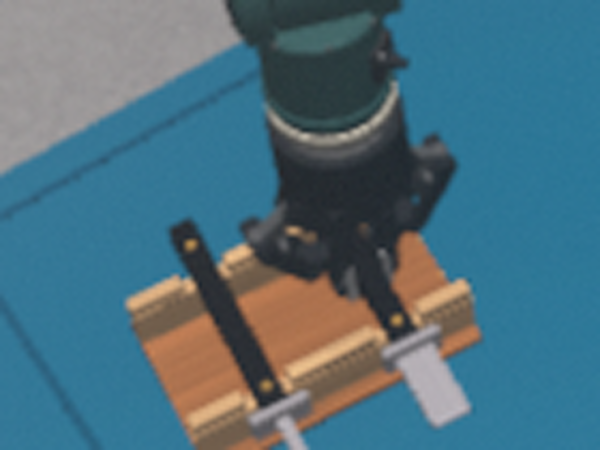

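>>> jog_arm(motion=[[1, 0, 0, -1, 0], [1, 0, 0, -2.5, 0], [1, 0, 0, -4, 0], [1, 0, 0, -1, 0], [1, 0, 0, 0, 0]])

```text
time: 11.18
position: [0.5358, -0.2391, 0.1098]
tcp_rot: [2.354, 2.079, 0.001]
ft_force: [-0.3, -0.1, -1.0]
grip_width: 0.177
```

```bash
cat > ins.py <<'E'
import sys
from rig import env
from h import *
sw=np.array([.6529,.0952,-.2112]); P=T(sw,[[float(sys.argv[1]),0,0]])[0]
goal(env,P[0],P[1],float(sys.argv[2]),sw[2]+np.pi/2)
E
python3 ins.py -.17 .08
```

```text
t 11.18 pos [ 0.5358 -0.2391  0.1098] jaw 1.4471 tilt z [ 1.e-03 -4.e-04 -1.e+00] F [-0.3 -0.1 -1. ] grip 0.177 j7 1.8
tool cm [36.11 -9.44  2.96] turn about tool z 0.0875 world d mm [-49.1 370.  -29.8]
tool cm after turn [ 35.14 -12.56   2.95]
```

>>> jog_arm(motion=[[1, 0, 0, 0, 0.0875], [1, 2, -1.5, 0, 0], [1, 4.2, -1.5, 0, 0], [1, 5, -1.6, 0, 0], [1, 5, -1.6, 0, 0], [1, 5, -1.6, 0, 0], [1, 5, -1.6, 0, 0], [1, 4.2, -1.5, 0, 0], [1, 3, -1, 0, 0], [1, 1.7, -0.6, 0, 0], [1, 0, 0, 0, 0], [1, 0, 0, 0, 0]])

```text
time: 12.68
position: [0.4865, 0.129, 0.1086]
tcp_rot: [2.444, 1.974, -0.003]
ft_force: [-0.4, -0.4, -1.3]
grip_width: 0.176
```

```bash
python3 ins.py -.17 .049
```

```text
t 12.68 pos [0.4865 0.129  0.1086] jaw 1.3585 tilt z [-0.0016 -0.0014 -1.    ] F [-0.4 -0.4 -1.3] grip 0.176 j7 1.12
tool cm [ 0.19 -0.02  5.96] turn about tool z -0.0011 world d mm [  0.1   1.8 -59.6]
tool cm after turn [ 0.19 -0.02  5.96]
```

>>> jog_arm(motion=[[1, 0.1, 0, 2, 0], [1, 0.1, 0, 2, 0], [1, 0, 0, 1.5, 0], [1, 0, 0, 0.5, 0], [1, 0, 0, 0, 0], [1, 0, 0, 0, 0], [1, 0, 0, 0, 0]])

```text
time: 13.55
position: [0.4879, 0.1324, 0.0499]
tcp_rot: [2.443, 1.975, 0.002]
ft_force: [-0.6, 0.3, -1.3]
grip_width: 0.176
```

```bash
python3 ins.py -.17 .049; python3 - <<'E'
from rig import env
from h import *
sw=np.array([.6529,.0952,-.2112])
s=env.get_image("scene");t=env.get_image("top")
for d,n in((s,"scene"),(t,"top")):
  for k in("gauge_tip","gauge_shoulder","gap"): print(n,k,[(r["point"][::-1],round(r["conf"],2)) for r in env.pinpoint(n,k)])
  print(proj(d,T(sw,[[-.05,0,.0675],[-.10,0,.0675],[-.02,0,.0675]])).round(1).tolist())
f=lambda im,x,y,w,hh:cv2.resize(im[y:y+hh,x:x+w],(390,390),interpolation=cv2.INTER_CUBIC)
cv2.imwrite("pics/i1.png",np.hstack([f(t["image"],235,130,100,100),f(s["image"],340,220,100,100)]))
E
```

```text
t 13.55 pos [0.4879 0.1324 0.0499] jaw 1.3596 tilt z [ 1.1e-03  4.0e-04 -1.0e+00] F [-0.6  0.3 -1.3] grip 0.176 j7 1.13
tool cm [-0.18 -0.08  0.09] turn about tool z 0.0 world d mm [-1.2 -1.6 -0.9]
tool cm after turn [-0.18 -0.08  0.09]
scene gauge_tip [([395.1, 260.4], 0.9), ([191.9, 222.3], 0.71), ([374.1, 229.2], 0.19)]
scene gauge_shoulder [([386.5, 247.6], 0.78), ([186.1, 236.3], 0.71)]
scene gap [([446.0, 228.1], 0.94), ([363.3, 139.5], 0.81), ([400.2, 267.7], 0.55), ([260.9, 327.4], 0.24)]
[[393.4, 258.3], [384.6, 245.6], [398.9, 266.2]]
top gauge_tip [([307.0, 127.5], 0.69), ([278.3, 194.0], 0.64), ([433.6, 400.7], 0.59)]
top gauge_shoulder [([446.0, 385.6], 0.65), ([272.1, 210.4], 0.64)]
top gap [([197.8, 192.0], 0.98), ([176.5, 379.3], 0.92), ([281.8, 180.1], 0.69)]
[[277.4, 193.7], [273.3, 213.9], [279.8, 181.7]]
```

View pics/i1.png

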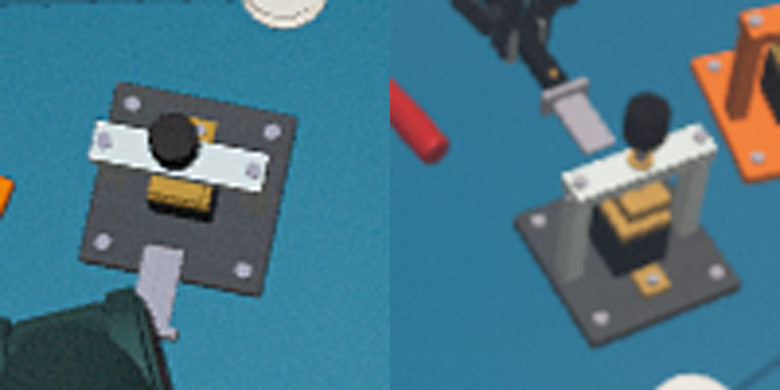

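>>> jog_arm(motion=[[1, -0.2, 0, 0.1, 0], [1, 0, 0.5, 0, 0], [1, 0, 0.5, 0, 0], [1, 0, 0, 0, 0]])

```text
time: 14.45
position: [0.4978, 0.1281, 0.0484]
tcp_rot: [2.443, 1.974, 0.002]
ft_force: [0.2, -0.4, -0.4]
grip_width: 0.176
```

```bash
python3 ins.py -.09 .049
```

```text
t 14.45 pos [0.4978 0.1281 0.0484] jaw 1.3589 tilt z [ 1.1e-03  1.0e-04 -1.0e+00] F [ 0.2 -0.4 -0.4] grip 0.176 j7 1.14
tool cm [ 0.04  6.85 -0.05] turn about tool z -0.0007 world d mm [ 67.1 -14.    0.6]
tool cm after turn [ 0.03  6.85 -0.05]
```

Aligned to within about 0.5 mm. Tip is at about x = −38, so I'll advance in small steps.

>>> jog_arm(motion=[[1, 0, 0.6, -0.05, 0], [1, 0, 0.6, 0, 0], [1, 0, 0.6, 0, 0], [1, 0, 0.6, 0, 0], [1, 0, 0.6, 0, 0], [1, 0, 0, 0, 0]])

```text
time: 15.2
position: [0.527, 0.1218, 0.0489]
tcp_rot: [2.443, 1.974, 0.001]
ft_force: [0.3, -0.1, -1.4]
grip_width: 0.174
```

```bash
python3 ins.py -.09 .049;  python3 - <<'E'
from rig import env
from h import *
s=env.get_image("scene");t=env.get_image("top")
f=lambda im,x,y,w,hh:cv2.resize(im[y:y+hh,x:x+w],(390,390),interpolation=cv2.INTER_CUBIC)
cv2.imwrite("pics/i2.png",np.hstack([f(t["image"],235,130,100,100),f(s["image"],340,220,100,100)]))
E
```

```text
t 15.2 pos [0.527  0.1218 0.0489] jaw 1.3591 tilt z [ 8.e-04  1.e-04 -1.e+00] F [ 0.3 -0.1 -1.4] grip 0.174 j7 1.16
tool cm [ 0.04  3.87 -0.01] turn about tool z -0.0005 world d mm [37.9 -7.7  0.1]
tool cm after turn [ 0.04  3.87 -0.01]
```

View pics/i2.png

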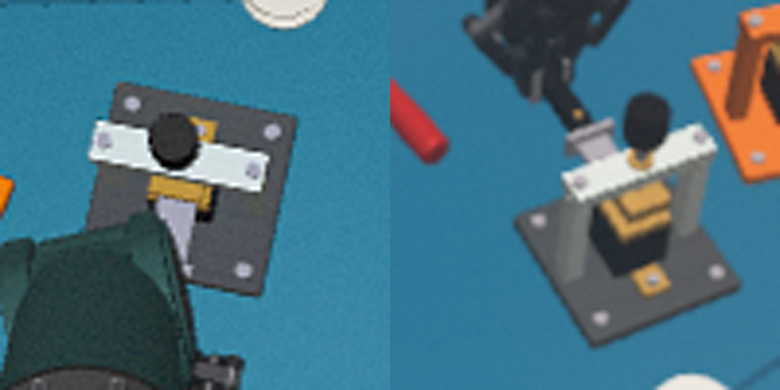

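The blade tip is about 11 mm inside the gap, under the upper brass (176,205), with no force. Carrying on.

>>> jog_arm(motion=[[1, 0, 0.6, 0, 0], [1, 0, 0.6, 0, 0], [1, 0, 0.6, 0, 0], [1, 0, 0.6, 0, 0], [1, 0, 0.6, 0, 0], [1, 0, 0.4, 0, 0], [1, 0, 0.2, 0, 0], [1, 0, 0, 0, 0]])

```text
time: 16.3
position: [0.5614, 0.1144, 0.0488]
tcp_rot: [-2.443, -1.975, 0.0]
ft_force: [-0.7, 0.3, -0.3]
grip_width: 0.178
```

```bash
python3 ins.py -.09 .049
```

```text
t 16.3 pos [0.5614 0.1144 0.0488] jaw 1.3595 tilt z [-1.e-04 -0.e+00 -1.e+00] F [-0.7  0.3 -0.3] grip 0.178 j7 1.18
tool cm [ 0.04  0.35 -0.02] turn about tool z -0.0001 world d mm [ 3.5 -0.3  0.2]
tool cm after turn [ 0.04  0.35 -0.02]
```

>>> jog_arm(motion=[[1, 0, 0.2, 0, 0], [1, 0, 0.15, 0, 0], [1, 0, 0, 0, 0]])

```text
time: 16.68
position: [0.5642, 0.1138, 0.0487]
tcp_rot: [-2.443, -1.975, 0.001]
ft_force: [-1.5, 0.3, -0.4]
grip_width: 0.176
```

>>> jog_arm(motion=[[1, 0, 0.1, 0, 0], [1, 0, 0.1, 0, 0], [1, 0, 0, 0, 0]])

```text
time: 17.05
position: [0.5642, 0.1137, 0.0484]
tcp_rot: [-2.44, -1.974, 0.006]
ft_force: [-4.6, 1.4, 1.7]
grip_width: 0.175
```

```bash
python3 ins.py -.09 .049;  python3 - <<'E'
from rig import env
from h import *
s=env.get_image("scene");t=env.get_image("top")
f=lambda im,x,y,w,hh:cv2.resize(im[y:y+hh,x:x+w],(390,390),interpolation=cv2.INTER_CUBIC)
cv2.imwrite("pics/i3.png",np.hstack([f(t["image"],235,130,100,100),f(s["image"],360,230,70,70)]))
E
```

```text
t 17.05 pos [0.5642 0.1137 0.0484] jaw 1.3603 tilt z [-0.0048 -0.     -1.    ] F [-4.6  1.4  1.7] grip 0.175 j7 1.19
tool cm [ 0.05  0.06 -0.06] turn about tool z 0.0007 world d mm [0.7 0.4 0.6]
tool cm after turn [ 0.05  0.06 -0.06]
```

View pics/i3.png

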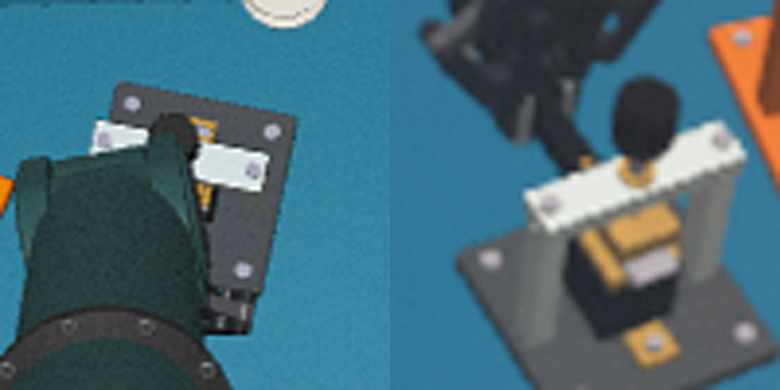

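The shoulder met the contacts: motion stopped at 0.7 mm from the predicted depth with a 4.8 N reaction. The tip shows behind the contacts at (650,268). Holding.

>>> jog_arm(motion=[[1, 0, 0.05, 0, 0], [1, 0, 0, 0, 0], [1, 0, 0, 0, 0], [1, 0, 0, 0, 0], [1, 0, 0, 0, 0], [1, 0, 0, 0, 0], [1, 0, 0, 0, 0], [1, 0, 0, 0, 0], [1, 0, 0, 0, 0], [1, 0, 0, 0, 0], [1, 0, 0, 0, 0], [1, 0, 0, 0, 0]])

```text
time: 18.65
position: [0.5643, 0.1137, 0.0483]
tcp_rot: [-2.44, -1.974, 0.007]
ft_force: [-6.1, 2.0, 2.0]
grip_width: 0.175
```

>>> jog_arm(motion=[[1, 0, -0.5, 0, 0], [1, 0, -1.0, 0, 0], [1, 0, -1.0, 0, 0], [1, 0, -1.0, 0, 0], [1, 0, -1.0, 0, 0], [1, 0, -1.5, 0, 0], [1, 0, -1.5, 0, 0], [1, 0, -1.0, 0, 0], [1, 0, 0, -1, 0], [1, 0, 0, -3, 0], [1, 0, 0, -2, 0], [1, 0, 0, 0, 0]])

```text
time: 20.15
position: [0.4862, 0.1312, 0.1107]
tcp_rot: [2.442, 1.973, 0.007]
ft_force: [-0.1, -0.7, -0.9]
grip_width: 0.178
```

```bash
python3 - <<'E'
from rig import env
from h import *
goal(env,.5358,-.2392,.11,np.load("poses.npz")["g"][2]+np.pi/2)
E
```

```text
t 20.15 pos [0.4862 0.1312 0.1107] jaw 1.359 tilt z [ 0.005   0.0014 -1.    ] F [-0.1 -0.7 -0.9] grip 0.178 j7 1.12
tool cm [-35.17  12.64   0.04] turn about tool z -0.0874 world d mm [  49.6 -370.4   -0.7]
tool cm after turn [-3.614e+01  9.520e+00  2.000e-02]
```

>>> jog_arm(motion=[[1, 0, 0, 0, -0.0875], [1, -2, 0.5, 0, 0], [1, -4.2, 1.1, 0, 0], [1, -5, 1.3, 0, 0], [1, -5, 1.3, 0, 0], [1, -5, 1.3, 0, 0], [1, -5, 1.3, 0, 0], [1, -4.2, 1.1, 0, 0], [1, -3.5, 1, 0, 0], [1, -2.2, 0.6, 0, 0], [1, 0, 0, 0, 0], [1, 0, 0, 0, 0]])

```text
time: 21.65
position: [0.5336, -0.2368, 0.1084]
tcp_rot: [-2.351, -2.081, -0.001]
ft_force: [-0.1, -0.4, -1.0]
grip_width: 0.177
```

```bash
python3 - <<'E'
from rig import env
from h import *
goal(env,.5358,-.2392,.025,np.load("poses.npz")["g"][2]+np.pi/2)
s=env.get_image("scene");t=env.get_image("top")
f=lambda im,x,y,w,hh:cv2.resize(im[y:y+hh,x:x+w],(390,390),interpolation=cv2.INTER_CUBIC)
cv2.imwrite("pics/r1.png",np.hstack([f(t["image"],375,155,115,115),f(s["image"],190,250,130,130)]))
E
```

```text
t 21.65 pos [ 0.5336 -0.2368  0.1084] jaw 1.4492 tilt z [-0.0012  0.0018 -1.    ] F [-0.1 -0.4 -1. ] grip 0.177 j7 1.8
tool cm [-0.23  0.26  8.34] turn about tool z 0.0028 world d mm [  2.2  -2.4 -83.4]
tool cm after turn [-0.23  0.26  8.34]
```

View pics/r1.png

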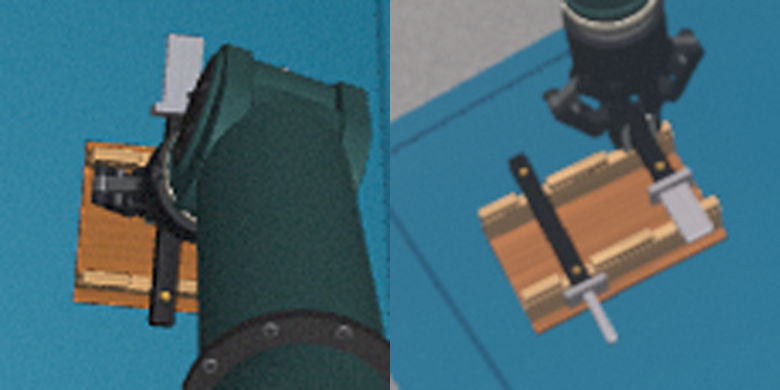

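The gauge is held above its free place. Lowering it with a correction, then re-measuring.

>>> jog_arm(motion=[[1, -0.2, 0.25, 2, 0], [1, 0, 0, 2.5, 0], [1, 0, 0, 1.5, 0], [1, 0, 0, 0, 0], [1, 0, 0, 0, 0]])

```text
time: 22.38
position: [0.5364, -0.2414, 0.049]
tcp_rot: [2.354, 2.08, 0.0]
ft_force: [0.2, -1.6, -0.1]
grip_width: 0.176
```

```bash
python3 - <<'E'
from rig import env
from h import *
goal(env,.5358,-.2392,.025,np.load("poses.npz")["g"][2]+np.pi/2)
E
```

```text
t 22.38 pos [ 0.5364 -0.2414  0.049 ] jaw 1.4472 tilt z [ 5.e-04 -2.e-04 -1.e+00] F [ 0.2 -1.6 -0.1] grip 0.176 j7 1.8
tool cm [ 0.21 -0.09  2.4 ] turn about tool z 0.0008 world d mm [ -0.6   2.2 -24. ]
tool cm after turn [ 0.21 -0.09  2.4 ]
```

>>> jog_arm(motion=[[1, 0.15, -0.05, 1.2, 0], [1, 0, 0, 0.7, 0], [1, 0, 0, 0.3, 0], [1, 0, 0, 0.1, 0], [1, 0, 0, 0, 0]])

```text
time: 23.0
position: [0.5358, -0.2399, 0.0259]
tcp_rot: [2.355, 2.08, 0.0]
ft_force: [-0.2, 0.5, -0.7]
grip_width: 0.174
```

```bash
python3 - <<'E'
from rig import env
from h import *
goal(env,.5358,-.2392,.0245,np.load("poses.npz")["g"][2]+np.pi/2)
E
```

```text
t 23.0 pos [ 0.5358 -0.2399  0.0259] jaw 1.4469 tilt z [ 1.e-04 -1.e-04 -1.e+00] F [-0.2  0.5 -0.7] grip 0.174 j7 1.8
tool cm [ 0.06 -0.01  0.14] turn about tool z 0.0005 world d mm [-0.   0.7 -1.4]
tool cm after turn [ 0.06 -0.01  0.14]
```

>>> jog_arm(motion=[[1, 0, 0, 0.12, 0], [1, 0, 0, 0.05, 0], [1, 0, 0, 0, 0]])

```text
time: 23.38
position: [0.5359, -0.2399, 0.0245]
tcp_rot: [2.354, 2.08, 0.0]
ft_force: [-0.7, 0.6, 3.0]
grip_width: 0.178
```

Rest contact felt (+3.7 N). Release slowly, then rise.

>>> jog_arm(motion=[[0, 0, 0, 0, 0], [-1, 0, 0, 0, 0], [-1, 0, 0, 0, 0], [-1, 0, 0, 0, 0], [-1, 0, 0, -1.5, 0], [-1, 0, 0, -4, 0], [-1, 0, 0, -6, 0], [-1, 0, 0, -6, 0], [-1, 0, 0, -1, 0], [-1, 0, 0, 0, 0]])

```text
time: 24.62
position: [0.5359, -0.2398, 0.2103]
tcp_rot: [2.353, 2.079, 0.002]
ft_force: [-0.5, 0.4, -0.4]
grip_width: 1.001
```

```bash
python3 - <<'E'
from rig import env
from h import *
goal(env,.6529,.0952,.20,-.2112+np.pi/2)
s=env.get_image("scene");t=env.get_image("top")
f=lambda im,x,y,w,hh:cv2.resize(im[y:y+hh,x:x+w],(390,390),interpolation=cv2.INTER_CUBIC)
cv2.imwrite("pics/r2.png",np.hstack([f(t["image"],375,155,115,115),f(s["image"],200,260,120,120)]))
E
```

```text
t 24.62 pos [ 0.5359 -0.2398  0.2103] jaw 1.447 tilt z [ 2.e-03 -7.e-04 -1.e+00] F [-0.5  0.4 -0.4] grip 1.001 j7 1.8
tool cm [34.69  7.47  1.03] turn about tool z 0.0874 world d mm [117.  335.  -10.3]
tool cm after turn [35.21  4.42  1.03]
```

View pics/r2.png

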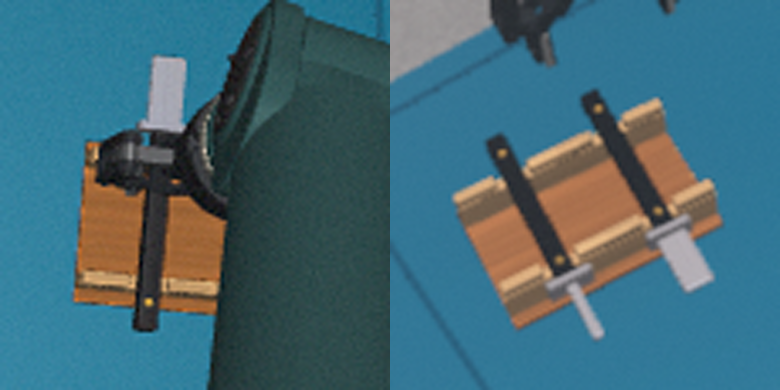

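Gauge is back in its notch. Now to the knob with fingers shut.

>>> jog_arm(motion=[[1, 0, 0, -1, 0.0875], [1, 4.4, 0.55, 0, 0], [1, 4.4, 0.55, 0, 0], [1, 4.4, 0.55, 0, 0], [1, 4.4, 0.55, 0, 0], [1, 4.4, 0.55, 0, 0], [1, 4.4, 0.55, 0, 0], [1, 4.4, 0.55, 0, 0], [1, 4.4, 0.55, 0, 0], [1, 0, 0, 0, 0], [1, 0, 0, 0, 0]])

```text
time: 26.1
position: [0.6513, 0.0943, 0.2169]
tcp_rot: [-2.442, -1.974, 0.007]
ft_force: [-0.3, 0.1, -0.5]
grip_width: -0.001
```

```bash
python3 - <<'E'
from rig import env
from h import *
goal(env,.6529,.0952,.172,-.2112+np.pi/2)
E
```

```text
t 26.1 pos [0.6513 0.0943 0.2169] jaw 1.3596 tilt z [-0.0042 -0.0018 -1.    ] F [-0.3  0.1 -0.5] grip -0.001 j7 1.15
tool cm [0.13 0.16 4.48] turn about tool z -0.0 world d mm [  1.6   0.9 -44.9]
tool cm after turn [0.13 0.16 4.48]
```

>>> jog_arm(motion=[[1, 0.1, 0.1, 2, 0], [1, 0, 0, 2, 0], [1, 0, 0, 0.5, 0], [1, 0, 0, 0.3, 0], [1, 0, 0, 0, 0]])

```text
time: 26.72
position: [0.654, 0.0956, 0.1712]
tcp_rot: [2.444, 1.974, 0.0]
ft_force: [0.1, 0.0, -0.6]
grip_width: 0.001
```

>>> jog_arm(motion=[[1, 0, 0, 0.3, 0], [1, 0, 0, 0.3, 0], [1, 0, 0, 0, 0]])

```text
time: 27.1
position: [0.6543, 0.0961, 0.1655]
tcp_rot: [2.443, 1.975, 0.002]
ft_force: [0.5, 0.3, 1.1]
grip_width: -0.002
```

```bash
python3 - <<'E'
from rig import env
from h import *
goal(env,.6529,.0952,.156,-.2112+np.pi/2)
E
```

```text
t 27.1 pos [0.6543 0.0961 0.1655] jaw 1.3596 tilt z [ 1.2e-03  2.0e-04 -1.0e+00] F [0.5 0.3 1.1] grip -0.002 j7 1.15
tool cm [-0.11 -0.12  0.95] turn about tool z 0.0 world d mm [-1.4 -0.9 -9.5]
tool cm after turn [-0.11 -0.12  0.95]
```

>>> jog_arm(motion=[[1, 0, 0, 0.3, 0], [1, 0, 0, 0.3, 0], [1, 0, 0, 0.2, 0], [1, 0, 0, 0.1, 0], [1, 0, 0, 0, 0]])

```text
time: 27.72
position: [0.6543, 0.096, 0.1562]
tcp_rot: [2.443, 1.975, 0.001]
ft_force: [1.2, 0.1, 4.4]
grip_width: -0.001
```

>>> jog_arm(motion=[[1, 0, 0, 0.15, 0], [1, 0, 0, 0.15, 0], [1, 0, 0, 0, 0]])

```text
time: 28.1
position: [0.6544, 0.0961, 0.156]
tcp_rot: [2.443, 1.974, 0.002]
ft_force: [-2.9, 0.1, 17.3]
grip_width: -0.004
```

The knob bottomed at z = 0.156 with 17 N. Retreat and check.

>>> jog_arm(motion=[[1, 0, 0, -0.5, 0], [1, 0, 0, -3, 0], [1, 0, 0, -4, 0], [1, 0, -3, -2, 0], [1, 0, -4, 0, 0], [1, 0, -4, 0, 0], [1, 0, 0, 0, 0], [1, 0, 0, 0, 0]])

```text
time: 29.1
position: [0.5463, 0.1188, 0.2477]
tcp_rot: [2.443, 1.975, -0.001]
ft_force: [0.6, -0.1, -0.9]
grip_width: -0.004
```

```bash
python3 - <<'E'
from rig import env
from h import *
s=env.get_image("scene");t=env.get_image("top")
print(env.state()["position"],env.state()["ft_force"])
f=lambda im,x,y,w,hh:cv2.resize(im[y:y+hh,x:x+w],(390,290),interpolation=cv2.INTER_CUBIC)
cv2.imwrite("pics/e1.png",np.vstack([np.hstack([f(s["image"],350,230,100,75),f(s["image"],200,270,122,90)]),np.hstack([cv2.resize(s["image"],(390,290)),f(t["image"],375,155,135,100)])]))
E
```

```text
[0.54715939 0.11861173 0.24782015] [ 1.26697389 -0.35147441 -1.04739943]
```

View pics/e1.png

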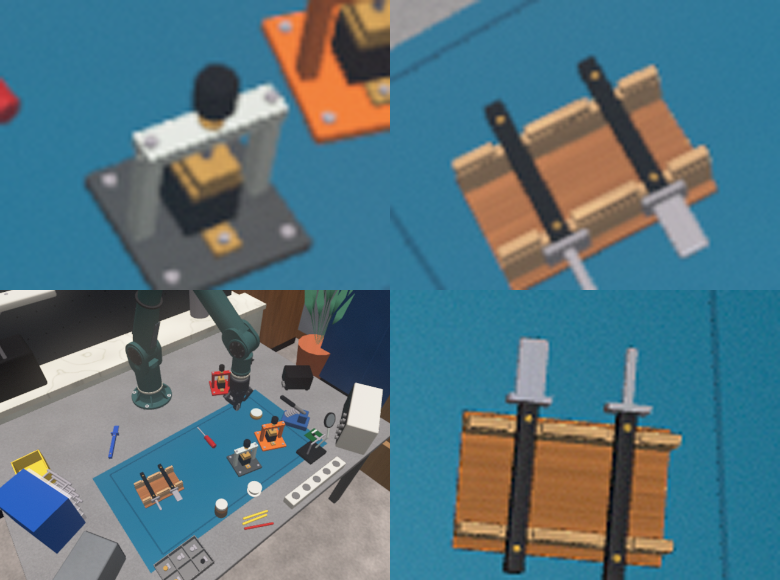

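The knob is down with the contacts closed, the broad gauge lies in both notches, the spare and bystanders look unmoved, and the arm is clear.

```bash
python3 -c "
from rig import env
print(env.hand_in())"
```

```text
the job is handed in; nothing more can be done
None
```

The switch check is done in the order asked and handed in at about 29 s of the 61 s allowed; the hand-in reports no verdict.

- **Knob on:** I pulled the knob up about 10 mm until it stopped moving and the pull rose to 12.6 N, so it was at its upper stop.
- **Gauge in the gap:** The broad gauge slid in with no noticeable force until its shoulder met the contacts. It stopped there at about 5 to 6 N, with the tip showing behind the contacts. I held it about 1.5 s, then drew it out.
- **Gauge back:** I felt it touch down on the rest at about 3.7 N and let go. The last pictures show it lying in both notches of its place.
- **Knob home:** After that I pushed the knob in until it stopped, with the fingertip at 0.156 m and 17 N. That matches the height of the knob's top when fully in.

The narrow gauge and the bystanders look unmoved, and the arm is clear of everything. No check failed. The one small disagreement is that the switch position from the cameras was about 2 mm off in y from the one felt when gripping the knob. I used the felt one.

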